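# Hang a specimen on the stall's display carousel

## Task

Turn the display carousel until its one empty hook comes up against the turning stop, facing the red dot on the foot, then hang the brass hanger with the small red stone on that hook, right back against the hook's black collar. Be gentle with the carousel: feel for the hook and let it take the weight while you still hold the hanger, do not press hard and do not drop it. Leave the hanger with the pale stone and the other things alone.

Things in the scene. Friction and masses are not known exactly. Their poses are not given: they have to be found in the camera images.
- rack: display carousel, fixed to the table: round dark foot (130 mm across, 17 mm high), slim 25 mm tube with a black clamp collar (31 mm across), a telescopic steel mast and a turning wooden crown (44 mm across, its top 12 mm above the hook axes) with four level hooks at 90 degrees. Origin: centre of the foot's underside, z up; its front is -x, where a red dot lies on the foot
- rack_front (a point): the red dot on the foot, 52 mm in front of the carousel's axis. Three of the hooks carry brass hangers with stones fixed to them, hanging 92 mm below the hook axes and reaching 26 mm to either side of their hook; the fourth hook, the empty one, is the one to use
- lowest_hook (a point): fixed point of the rack's frame, 76 mm in front of the carousel's axis and 165 mm above the table: where the rod's axis would be with the mast at its lowest. The mast was set by hand, so the true axis of all four rods lies 0 to 32 mm above this point; that height is NOT reported and must be felt (or seen). The mast is clamped and does not give
- collar_front (a point): fixed point of the rack's frame, 72 mm in front of its axis, 165 mm up: distance of the outer face of each hook's black collar (16 mm across). A hook is a 6 mm round rod, straight and level from the collar to 112 mm from the axis, then turned up to a tip at 118 mm (121 mm over all), whose top is 10 mm above the rod's axis
- crown (a joint): turn of the crown, rad: 0 = at the stop, empty hook pointing along the rack's -x, to the red dot; positive = counter-clockwise from above: at value q the empty hook points along (-cos q, -sin q) in the rack's frame. Range 0 to 2.7, hard stops. The bearing drags (0.3 N m), the crown stays where left; push the empty rod sideways with shut fingers, about 4 N at 95 mm from the axis
- red_hanger: loose brass hanger with the small RED stone, the one to hang, 0.10 to 0.20 kg, standing on its dark wooden foot (x 30, y 50, z 8 mm). Origin: centre of the foot's underside, z up. Stone top at z = 26 mm. Two posts (5 mm in y, 8 mm in x), 42 mm over their outer faces, run up to z = 82 mm: grip them from above across y. Overall height 91 mm
- red_hanger_eye (a point): point under the ridge of the red hanger's gable roof (two bars sloping 30 degrees), 88 mm above its underside. The window below, open along x, is 32 mm wide, from z = 26 up to 88 mm (79 at the posts); the rod goes through it and the gable centres on the rod, whose axis then lies 3.5 mm below this point. Home against the collar, this point is 76 mm from the carousel's axis. Either face may lead
- pale_hanger: a second loose hanger of the same shape with a slightly larger PALE cream stone (20 mm high); it must be left alone. Origin as for the red hanger
- jar_green: loose sample jar with white cap and greenish chips, 47 mm across, 63 mm high, a bystander; origin at the centre of its underside
- serpentine: loose green stone, 40x50x34 mm, a bystander; origin at the centre of its underside
- slate: loose flat grey stone, 45x68x18 mm, a bystander; origin at the centre of its underside
- chert: loose tan stone, 34x40x22 mm, a bystander; origin at the centre of its underside

How it is judged:
By the outcome, as a careful person would: the job done as asked, in the order asked, and still so for the second after the job is handed in, with the robot touching nothing.
It also fails if it takes over 72 s, if anything falls off the work surface, if the arm or the gripper's body presses on something with over 40 N, if the wrist force passes 120 N, or if a joint passes its speed limit or range.

## Robot

A 6-joint arm with a two-finger parallel gripper is mounted at the origin on a cart in front of the work surface, level with it; the furniture and walls round the work are solid. World frame = base frame: x ahead of the robot, y to its left, z up, the work surface at z = 0. Lengths are in m, angles in degrees, forces in N, time in s.
With the tool pointing down it reaches from about 0.25 to 0.725 m from the base axis. Payload 9.7 kg.
Tool frame: the origin (TCP) lies midway between the tips of the shut fingers; the grasp point (between the pads) lies bot.hold_point_z behind it (bot.hold_point_z is the distance from the TCP to the grasp point, in m); z points along the fingers, y is the line along which they close (so a half turn about z gives the same grasp; the last joint's range is limited). The gripper opens to 85 mm and grips with 20 to 120 N. Pads are 22 mm wide; open, the fingers measure 114 mm over their backs; the gripper's body (76 mm by 85 mm) begins 54 mm behind the grasp point. The pads swing forward as they close: fully open they stand 13 mm farther back than shut.
Start: joints at [70.989, 4.979, 10.078, 95.1, 0, 90], TCP at [0.179, 0.52, 0.231] pointing down, gripper open.
Joint ranges: [-179.16, 179.16], [-48.56, 103.87], [-65.8, 70.77], [-126.05, 130.52], [-82.76, 87.17], [-180, 180]. Speed limits (degrees/s): [127.2, 127.2, 147.25, 180, 180, 180].

## Interface

Orientations are given as [roll, pitch, yaw] about the fixed x, y, z axes, in that order (R = Rz(yaw) Ry(pitch) Rx(roll)).
In Python, from workcell import bot, camera, camera_model, ticket gives the robot as it stands.
- The arm moves only by the tool send_rows, never from a script. Its argument "targets" is text: rows parted by semicolons, each of 5 numbers parted by spaces: the shift along the tool's x, y, z in mm, then the turn about the tool's z in degrees, then the closure in counts, from 0 (fully open) to 255 (shut). A call has 1 to 20 rows; each row is the pose to reach, as a shift and turn from the pose commanded when the call began, along the tool's axes at that moment; what a row does not reach only later rows make up. A row lasts 1/8 s, in which the tool goes at most 62.5 mm and 10.7 degrees, less where a joint would pass 70% of its speed; a pose out of reach is approached as far as the arm can. A call with a gripper value outside its range is refused whole. The fingers move at their own pace and stop on an object; "newtons" is the grip in N (left out, the last holds). Time passes only in rows, so rows that repeat a pose let the fingers close. It gives the time, the measured TCP pose, the force, the opening and the grip force at its end, in the units of the state.
- bot.get_obs(): the state, without advancing time (a new reading comes with each control period).
- camera(name): name is "scene" or "side" or "wrist"; returns the picture (384x512x3 uint8, blue, green, red); there is no depth.
- camera_model(name): a dict with "K" (3x3 intrinsics, pixels), "dist_coeffs" ([k1, k2, p1, p2, k3] as OpenCV has them; the pictures are not rectified), "pose" (4x4, takes a point from camera to world coordinates); the wrist camera has in their place "T_tool_cam" (4x4, takes a point from camera to tool coordinates, whose origin is the TCP and whose axes are the flange's). Camera axes: x right, y down, z forward; pixel columns grow to the right and rows downward; lengths in m; the calibration is good to about 2 mm. A picture is of the moment at which its call begins: read the wrist's pose just before it. camera_model takes no time and is no camera call.
- ticket.job_done(): hands the job in; it is judged then, once.
The state is a dict: "time": time; "q": joint angles; "qd": joint speeds; "joint_efforts": joint torques, N m; "ee_pos": TCP position; "tcp_rot": TCP orientation; "wrist_force": force on the tool from outside, world axes, zero at the start; "torque": the same for the moment, N m; "opening": finger opening in m; "grasp_force": force on a finger pad.
Only numpy, scipy, OpenCV 4.12 (cv2) and the standard library are available. Lean on these libraries where they do the work, as an engineer would, in place of code of your own. Each camera call takes 0.05 s, during which the arm holds its last target. There are 200 camera calls.

## Working session

There is one attempt and no reset: what is moved stays moved. The work goes in short steps, Python scripts to look and compute and a tool call to move; the robot and the scene stay as the last step left them, time stands still between calls to the robot, and variables do not carry over. Pictures are saved under pics/ and viewed, at most 10 in all, crops included, and the job is handed in when it is done.

Besides the shell and the picture viewer there is one more tool, called after ">>>" by a JSON object that holds its "name" and its "arguments". send_rows: Moves the arm, as the interface text tells. Its arguments: {"type":"object","properties":{"targets":{"type":"string"},"newtons":{"type":"number"}},"required":["targets"]}

```bash
mkdir -p pics; ls; python3 - <<'E'
from workcell import bot,camera,camera_model
import cv2,numpy as np
print(bot.get_obs(), bot.hold_point_z)
for n in("scene","side","wrist"):
    im=camera(n);cv2.imwrite(f"pics/{n}0.png",im);m=camera_model(n);print(n,m)
E
```

```text
pics
{'time': 0.0, 'q': array([7.09888476e+01, 5.01207541e+00, 1.00315296e+01, 9.50992756e+01,
       1.89615753e-03, 8.99981476e+01]), 'qd': array([ 0.03301349,  0.02572028,  0.08119181, -0.06460536,  0.04704257,
       -0.08845144]), 'joint_efforts': array([ 2.36086606e-03, -5.20382273e+01,  4.64810729e+01,  1.63963909e-02,
       -2.67964765e-05, -1.22708244e-05]), 'ee_pos': array([0.17907535, 0.51977287, 0.23054752]), 'tcp_rot': array([-1.79920179e+02, -1.89873633e-03,  1.60990697e+02]), 'wrist_force': array([0.08212086, 0.42253533, 0.88970185]), 'torque': array([ 0.02604931, -0.00889692,  0.00228591]), 'grasp_force': 0.0, 'opening': 0.08524324154202287} 0.0187
scene {'K': array([[406.80897139,   0.        , 257.19337099],
       [  0.        , 406.80897139, 194.14602342],
       [  0.        ,   0.        ,   1.        ]]), 'dist_coeffs': array([0.0307371, 0.       , 0.       , 0.       , 0.       ]), 'pose': array([[-0.54892733, -0.38261912,  0.74315637, -0.2187729 ],
       [-0.83563201,  0.22998167, -0.4988262 ,  0.51856051],
       [ 0.0199481 , -0.89482459, -0.44597201,  0.
[... 489 characters left out ...]
14, -0.36947026,  0.46807973],
       [ 0.        ,  0.        ,  0.        ,  1.        ]])}
wrist {'K': array([[332.55447164,   0.        , 248.87481167],
       [  0.        , 332.55447164, 192.67261537],
       [  0.        ,   0.        ,   1.        ]]), 'dist_coeffs': array([0.00541145, 0.        , 0.        , 0.        , 0.        ]), 'T_tool_cam': array([[-4.26301415e-04, -9.48309049e-01, -3.17348021e-01,
         8.15695643e-02],
       [ 9.99999800e-01, -2.55923784e-04, -5.78565100e-04,
        -4.82306282e-04],
       [ 4.67441613e-04, -3.17348205e-01,  9.48308968e-01,
        -1.41918574e-01],
       [ 0.00000000e+00,  0.00000000e+00,  0.00000000e+00,
         1.00000000e+00]])}
```

View pics/scene0.png

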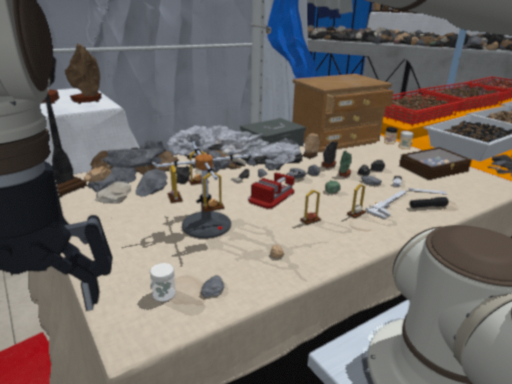

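View pics/side0.png

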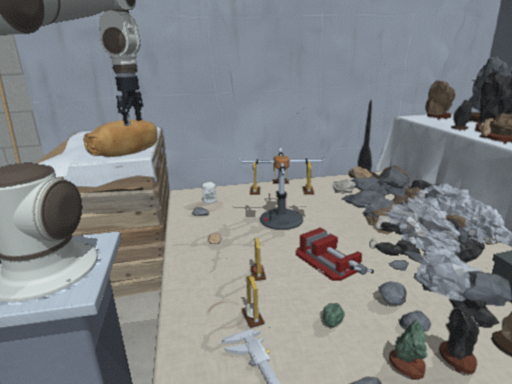

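```bash
cat > h.py <<'E'
from workcell import bot,camera,camera_model,ticket
import cv2,numpy as np
from scipy.spatial.transform import Rotation as R
def ray(n,uv,pose=None):
    m=camera_model(n)
    T=m["pose"] if n!="wrist" else pose@m["T_tool_cam"]
    p=cv2.undistortPoints(np.array([[uv]],float),m["K"],m["dist_coeffs"])[0,0]
    return T[:3,3],T[:3,:3]@np.array([*p,1])
def onz(n,uv,z,pose=None):
    o,d=ray(n,uv,pose);return o+d*(z-o[2])/d[2]
def tri(*rs):
    A=0;b=0
    for o,d in rs:
        d=d/np.linalg.norm(d);P=np.eye(3)-np.outer(d,d);A=A+P;b=b+P@o
    x=np.linalg.solve(A,b);return x
def toolpose(s):
    T=np.eye(4);T[:3,:3]=R.from_euler("xyz",s["tcp_rot"],degrees=True).as_matrix();T[:3,3]=s["ee_pos"];return T
def proj(n,P,pose=None):
    m=camera_model(n);T=m["pose"] if n!="wrist" else pose@m["T_tool_cam"]
    W=np.linalg.inv(T);return cv2.projectPoints(np.array([P],float),cv2.Rodrigues(W[:3,:3])[0],W[:3,3],m["K"],m["dist_coeffs"])[0].reshape(-1,2)
E
python3 - <<'E'
from h import *
a=cv2.imread("pics/scene0.png");b=cv2.imread("pics/side0.png")
c=[cv2.resize(x,(400,300),interpolation=cv2.INTER_CUBIC) for x in (a[140:245,145:285],b[140:236,225:353],a[170:245,290:390],b[230:335,200:340])]
cv2.imwrite("pics/m1.png",np.vstack([np.hstack(c[:2]),np.hstack(c[2:])]))
for n,im in(("scene",a),("side",b)):
    hsv=cv2.cvtColor(im,cv2.COLOR_BGR2HSV)
    m=(((hsv[...,0]<6)|(hsv[...,0]>174))&(hsv[...,1]>170)&(hsv[...,2]>80)).astype(np.uint8)
    k,l,s,ce=cv2.connectedComponentsWithStats(m)
    print(n,[(s[i].tolist(),ce[i].round(1).tolist()) for i in range(1,k) if s[i,4]>2])
for u in((207,224),(221,228)): print(onz("scene",u,.017))
print(onz("side",(282,217),.017))
E
```

```text
scene [([385, 82, 127, 42, 1788], [447.9, 104.2]), ([400, 92, 6, 7, 19], [402.1, 94.3]), ([275, 174, 7, 3, 14], [277.6, 174.9]), ([286, 176, 7, 8, 32], [289.5, 179.1]), ([274, 179, 6, 7, 11], [276.2, 182.4]), ([250, 184, 43, 24, 357], [265.6, 196.1]), ([267, 198, 3, 1, 3], [268.0, 198.0]), ([219, 227, 3, 2, 5], [219.8, 227.4]), ([0, 333, 51, 51, 2073], [26.0, 362.2])]
side [([322, 238, 14, 15, 52], [328.8, 244.8]), ([317, 245, 4, 4, 8], [318.4, 246.8]), ([304, 246, 2, 2, 3], [304.7, 246.7]), ([321, 251, 3, 3, 5], [322.0, 252.0]), ([318, 252, 2, 3, 3], [318.7, 253.0]), ([356, 254, 5, 8, 20], [358.6, 258.0]), ([352, 258, 3, 2, 4], [353.2, 258.2]), ([339, 260, 10, 10, 27], [344.1, 264.9]), ([339, 268, 3, 3, 5], [339.8, 269.2]), ([331, 271, 25, 9, 41], [342.3, 276.0])]
[0.59728201 0.12353174 0.017     ]
[0.56136071 0.10251593 0.017     ]
[0.61641864 0.09605488 0.017     ]
```

View pics/m1.png

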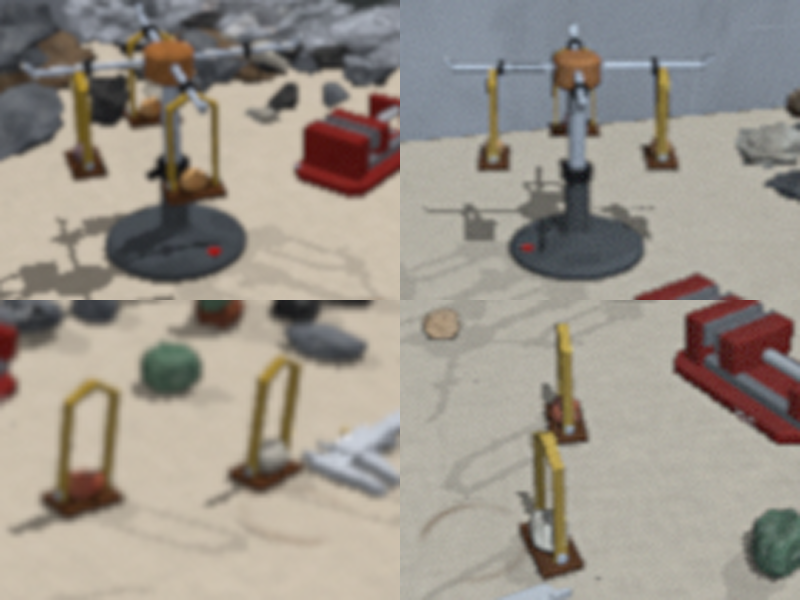

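```bash
python3 - <<'E'
from h import *
def sc(t,u,v): 
    return {0:("scene",(145+u*.35,140+v*.35)),1:("side",(225+(u-400)*.32,140+v*.32)),2:("scene",(290+u*.25,170+(v-300)*.25)),3:("side",(200+(u-400)*.35,230+(v-300)*.35))}[t]
def T(a,b):
    ra=ray(*sc(*a));rb=ray(*sc(*b));x=tri(ra,rb)
    return x.round(4),[ (proj(n,x)[0]-np.array(uv)).round(1) for n,uv in (sc(*a),sc(*b))]
print("crown",T((0,169,62),(1,578,70)))
print("crowntop",T((0,169,47),(1,578,55)))
print("clamp",T((0,173,165),(1,576,170)))
print("dot",T((0,214,251),(1,527,247)), onz(*sc(0,214,251),.017),onz(*sc(1,527,247),.017))
print("footL/R dirs",T((0,176,238),(1,577,242)))
print("emptytip",T((0,207,105),(1,573,30)))
print("right rod tip",T((0,295,45),(1,573,30)),T((0,207,108),(1,450,63)),T((0,295,45),(1,575,90)))
print("leftscene",T((0,27,70),(1,708,62)),T((0,27,70),(1,573,30)))
print("red ridge",T((2,97,383),(3,563,328)))
print("red foot",T((2,82,498),(3,569,432)))
print("pale ridge",T((2,280,362),(3,546,438)))
print("pale foot",T((2,265,474),(3,552,550)))
print("jar",onz("scene",(162,290),0),"slate",onz("scene",(212,288),.01),"chert",onz("scene",(277,253),.01),"serp",onz("scene",(332,190),.01))
s=bot.get_obs();print(s["time"])
E
```

```text
crown (array([0.6201, 0.1133, 0.1784]), [array([0., 0.]), array([ 0., -0.])])
crowntop (array([0.6199, 0.1129, 0.1923]), [array([-0. , -0.1]), array([-0. ,  0.1])])
clamp (array([0.6189, 0.1143, 0.0808]), [array([-0. , -0.1]), array([-0. ,  0.1])])
dot (array([0.5686, 0.1017, 0.0134]), [array([0., 0.]), array([ 0., -0.])]) [0.56344256 0.104526   0.017     ] [0.56698778 0.09453169 0.017     ]
footL/R dirs (array([0.6198, 0.1141, 0.0057]), [array([-0.2, -0.3]), array([-0.2,  0.2])])
emptytip (array([0.5956, 0.1047, 0.1844]), [array([ -5.5, -14.7]), array([-6.1, 12.3])])
right rod tip (array([0.5792, 0.0232, 0.2168]), [array([ -3.7, -10.3]), array([-4.6,  9.7])]) (array([0.5075, 0.1377, 0.1858]), [array([-0.2, -0.5]), array([-0.2,  0.4])]) (array([0.5868, 0.0099, 0.1902]), [array([-0.8, -2. ]), array([-0.9,  1.9])])
leftscene (array([0.7712, 0.1889, 0.1426]), [array([-1.2, -3.3]), array([-1.2,  2.7])]) (array([0.6468, 0.228 , 0.1844]), [array([0.2, 0.4]), array([ 0.1, -0.3])])
red ridge (array([ 0.4951, -0.1399,  0.0888]), [array([-0.1, -0.2]), array([-0.1,  0.2])])
red foot (array([ 0.4991, -0.1419, -0.0027]), [array([0.5, 0.5]), array([ 0.5, -0.6])])
pale ridge (array([ 0.4578, -0.2699,  0.0873]), [array([-0.1, -0.1]), array([-0.1,  0.1])])
pale foot (array([ 0.4588, -0.2725, -0.0006]), [array([-0.1, -0.1]), array([-0.1,  0.1])])
jar [0.4350211  0.30941869 0.        ] slate [0.37534397 0.22542914 0.01      ] chert [0.40615314 0.04005158 0.01      ] serp [ 0.59110403 -0.30191     0.01      ]
0.15
```

```bash
cat >> h.py <<'E'
def go(P,yaw,s=None):
    s=s or bot.get_obs();T=toolpose(s)
    d=T[:3,:3].T@(np.array(P)-T[:3,3])*1000
    t=-((yaw-s["tcp_rot"][2]+180)%360-180)
    return d.round(1),round(t,1)
E
python3 -c "
from h import *
print(go((.60,.02,.31),76))"
```

```text
(array([-560.8, -335.5,  -78.9]), np.float64(85.0))
```

>>> {"name": "send_rows", "arguments": {"targets": "0 0 -60 0 255;-561 -335 -79 85 255;-561 -335 -79 85 255;-561 -335 -79 85 255;-561 -335 -79 85 255;-561 -335 -79 85 255;-561 -335 -79 85 255;-561 -335 -79 85 255;-561 -335 -79 85 255;-561 -335 -79 85 255;-561 -335 -79 85 255;-561 -335 -79 85 255;-561 -335 -79 85 255;-561 -335 -79 85 255;-561 -335 -79 85 255;-561 -335 -79 85 255"}}

```text
time: 2.15
ee_pos: [0.6, 0.0214, 0.3108]
tcp_rot: [180.0, -0.0, 76.1]
wrist_force: [-0.2, -0.5, 0.9]
opening: -0.0005
grasp_force: 0.0
```

```bash
python3 - <<'E'
from h import *
s=bot.get_obs();np.save("w1.npy",toolpose(s));im=camera("wrist");cv2.imwrite("pics/w1r.png",im)
cv2.imwrite("pics/w1.png",cv2.resize(im,(800,600),interpolation=cv2.INTER_CUBIC))
print(s["time"],s["ee_pos"],s["tcp_rot"],s["q"])
E
```

```text
2.15 [0.60000057 0.02137243 0.31076558] [ 1.79965620e+02 -1.29802934e-02  7.60618732e+01] [2.03862066e+00 1.52178863e+01 3.08659179e+01 1.05611407e+02
 3.01583755e-03 1.05976752e+02]
```

View pics/w1.png

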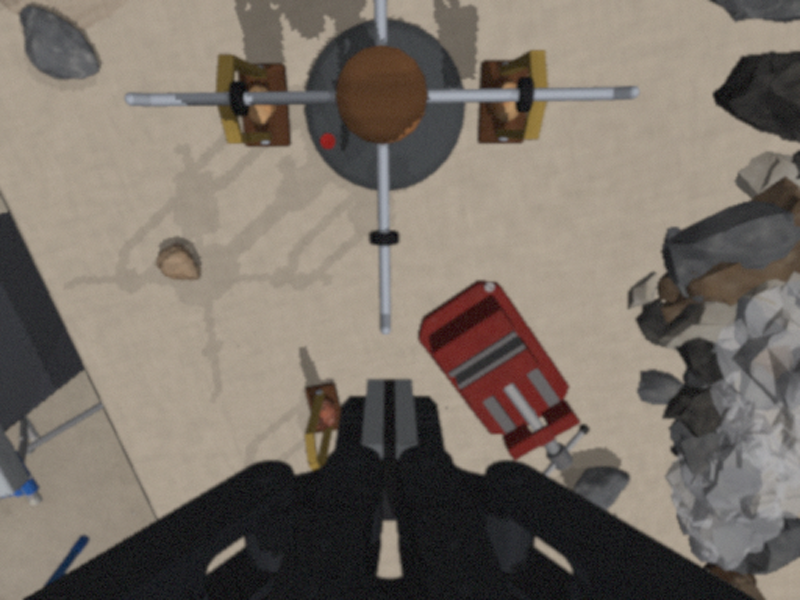

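```bash
python3 - <<'E'
from h import *
T=np.load("w1.npy");k=.64
w=lambda u,v,z:onz("wrist",(u*k,v*k),z,T)
c=tri(ray("wrist",(382*k,93*k),T),ray("scene",(145+169*.35,140+47*.35)),ray("side",(225+178*.32,140+55*.32)))
print("crowntop",c,w(382,92,.192))
for z in(.175,.18,.185): print(z,"tipL",w(128,99,z),"tipR",w(636,93,z),"tipE",w(385,330,z),"collar",w(383,237,z))
f=w(384,105,.017);d=w(328,142,.017);print("foot",f,"dot",d)
for a in(w(385,330,.18)-w(382,93,.18),w(636,93,.18)-w(128,99,.18),d-np.array([*c[:2],0]),d-f): print(np.degrees(np.arctan2(a[1],a[0]))%360,np.hypot(*a[:2]))
print("red",w(325,410,.01),[w(*p,.09) for p in((312,430),(320,462))])
E
```

```text
crowntop [0.61992103 0.114147   0.19223822] [0.62021083 0.11579209 0.192     ]
0.175 tipL [0.49680895 0.1440427  0.175     ] tipR [0.74245498 0.08584994 0.175     ] tipE [ 0.59079023 -0.00665573  0.175     ] collar [0.60291339 0.04605947 0.175     ]
0.18 tipL [0.49901545 0.14325063 0.18      ] tipR [0.74023866 0.08610562 0.18      ] tipE [ 0.59130462 -0.0047345   0.18      ] collar [0.6032095  0.04703157 0.18      ]
0.185 tipL [0.50122195 0.14245856 0.185     ] tipR [0.73802235 0.0863613  0.185     ] tipE [ 0.591819   -0.00281327  0.185     ] collar [0.60350561 0.04800367 0.185     ]
foot [0.61998258 0.1168058  0.017     ] dot [0.56964697 0.10073195 0.017     ]
256.5763244949294 0.12420581144580084
346.67250113096054 0.24789955948443548
194.9405998739689 0.05203311157741363
197.7100250748834 0.052839777426266145
red [ 0.49737066 -0.1365636   0.01      ] [array([ 0.50422906, -0.10875858,  0.09      ]), array([ 0.50195351, -0.13928681,  0.09      ])]
```

```bash
cat >> h.py <<'E'
C=np.array([.620,.1145])
def pp(th,r,off,z):
    a=np.radians(th);return (*(C+r*np.array([np.cos(a),np.sin(a)])+off*np.array([-np.sin(a),np.cos(a)])),z)
E
python3 - <<'E'
from h import *
print(go(pp(256.7,.095,.032,.164),76.7))
T=np.eye(4);q=pp(256.7,.095,.032,.164)
s=dict(bot.get_obs());s["ee_pos"]=np.array(q);s["tcp_rot"]=np.array([180,0,76.7])
for th,o in [(256.7,.025),(256.7,.018)]+[(t,.015) for t in range(254,199,-4)]: print(th,*go(pp(th,.095,o,.164),th-180,s))
E
```

```text
(array([  0.7,  29.8, 146.7]), np.float64(-0.7))
256.7 [ 0. -7. -0.] -0.0
256.7 [ -0. -14.  -0.] -0.0
254 [ -0.6 -21.5  -0. ] 2.7
250 [ -1.1 -28.2  -0. ] 6.7
246 [ -1.1 -34.9  -0. ] 10.7
242 [ -0.7 -41.6  -0. ] 14.7
238 [  0.2 -48.3  -0. ] 18.7
234 [  1.6 -54.8  -0. ] 22.7
230 [  3.4 -61.3  -0. ] 26.7
226 [  5.7 -67.6  -0. ] 30.7
222 [  8.4 -73.7  -0. ] 34.7
218 [ 11.5 -79.7  -0. ] 38.7
214 [ 15.  -85.4  -0. ] 42.7
210 [ 18.9 -90.9  -0. ] 46.7
206 [ 23.2 -96.   -0. ] 50.7
202 [  27.9 -100.9   -0. ] 54.7
```

>>> {"name": "send_rows", "arguments": {"targets": "1 30 0 -1 255;1 30 50 -1 255;1 30 100 -1 255;1 30 147 -1 255;1 30 147 -1 255"}}

```text
time: 2.82
ee_pos: [0.6276, 0.0145, 0.1596]
tcp_rot: [-179.6, 0.1, 77.0]
wrist_force: [-0.6, 0.5, 1.0]
opening: 0.0004
grasp_force: 0.0
```

>>> {"name": "send_rows", "arguments": {"targets": "0 -7 0 0 255;0 -14 0 0 255;-1 -21 0 3 255;-1 -28 0 7 255;-1 -35 0 11 255;-1 -42 0 15 255;0 -48 0 19 255;2 -55 0 23 255"}}

```text
time: 3.82
ee_pos: [0.5773, 0.028, 0.1659]
tcp_rot: [179.8, -0.1, 53.8]
wrist_force: [1.9, -4.3, 1.4]
opening: -0.0004
grasp_force: 1.9
```

```bash
python3 - <<'E'
from h import *
s=dict(bot.get_obs());print(s["ee_pos"]-pp(234,.095,.015,.164))
s["ee_pos"]=np.array(pp(234,.095,.015,.164));s["tcp_rot"]=np.array([180,0,54])
for th in range(230,189,-2): print(th,*go(pp(th,.095,.015,.164),th-180,s))
E
```

```text
[ 0.00102154 -0.00079771  0.00186348]
230 [-0.8 -6.7 -0. ] 4
228 [ -1. -10.  -0.] 6
226 [ -1.2 -13.4  -0. ] 8
224 [ -1.2 -16.7  -0. ] 10
222 [ -1.  -20.1  -0. ] 12
220 [ -0.8 -23.4  -0. ] 14
218 [ -0.5 -26.8  -0. ] 16
216 [  0.  -30.1  -0. ] 18
214 [  0.6 -33.4  -0. ] 20
212 [  1.3 -36.7  -0. ] 22
210 [  2.1 -39.9  -0. ] 24
208 [  3.  -43.2  -0. ] 26
206 [  4.1 -46.4  -0. ] 28
204 [  5.2 -49.5  -0. ] 30
202 [  6.5 -52.6  -0. ] 32
200 [  7.9 -55.7  -0. ] 34
198 [  9.3 -58.7  -0. ] 36
196 [ 10.9 -61.7  -0. ] 38
194 [ 12.6 -64.6  -0. ] 40
192 [ 14.4 -67.4  -0. ] 42
190 [ 16.2 -70.2  -0. ] 44
```

>>> {"name": "send_rows", "arguments": {"targets": "-1 -7 0 4 255;-1 -13 0 8 255;-1 -20 0 12 255;-0.5 -27 0 16 255;0.6 -33 0 20 255;2 -40 0 24 255;4 -46 0 28 255;6 -52 0 31 255"}}

```text
time: 4.82
ee_pos: [0.5385, 0.0637, 0.1656]
tcp_rot: [179.9, -0.2, 22.9]
wrist_force: [1.4, -3.1, 0.6]
opening: 0.0001
grasp_force: 1.8
```

>>> {"name": "send_rows", "arguments": {"targets": "0 -1.5 0 1 255;0.2 -3 0 2 255;0.4 -4.5 0 3 255;0.6 -6 0 3.5 255"}}

```text
time: 5.32
ee_pos: [0.5365, 0.0697, 0.1635]
tcp_rot: [180.0, -0.0, 19.5]
wrist_force: [0.2, -3.3, 2.3]
opening: -0.0002
grasp_force: 1.8
```

>>> {"name": "send_rows", "arguments": {"targets": "0.2 -1 0 0.6 255;0.4 -2 0 1.2 255;0.6 -3 0 1.8 255"}}

```text
time: 5.7
ee_pos: [0.5356, 0.0728, 0.163]
tcp_rot: [-180.0, 0.0, 17.7]
wrist_force: [-1.2, -4.4, 1.4]
opening: -0.0001
grasp_force: 1.8
```

```bash
python3 - <<'E'
from h import *
s=bot.get_obs();np.save("w2.npy",toolpose(s));im=camera("wrist");cv2.imwrite("pics/w2.png",im)
print(s["ee_pos"],s["tcp_rot"][2])
E
```

```text
[0.53561181 0.07275779 0.16302829] 17.65255731613732
```

View pics/w2.png

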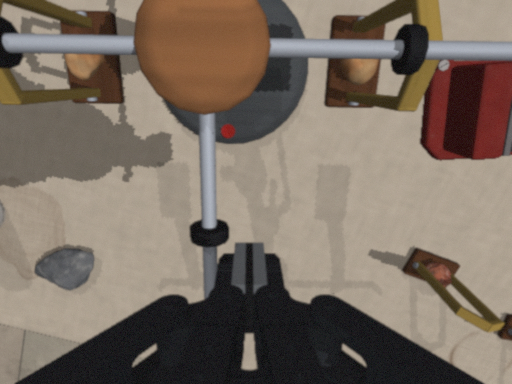

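```bash
python3 - <<'E'
from h import *
T=np.load("w2.npy")
w=lambda u,v,z:onz("wrist",(u,v),z,T)
col=w(209.5,233,.18);r=w(207,118,.18);print(col,r)
a=col-r;print(np.degrees(np.arctan2(a[1],a[0]))%360)
a=w(480,50,.18)-w(60,43,.18);print(np.degrees(np.arctan2(a[1],a[0]))%360)
c=w(203,42,.192);d=w(228,131,.017);print(c,d)
for cc in(c[:2],C,col[:2]-0): 
  a=d[:2]-cc;print(np.degrees(np.arctan2(a[1],a[0]))%360)
a=col[:2]-C;print(np.degrees(np.arctan2(a[1],a[0]))%360)
E
```

```text
[0.5517019  0.09449998 0.18      ] [0.59632089 0.10780285 0.18      ]
196.6016234528014
286.7391744566003
[0.61989107 0.1140652  0.192     ] [0.56914375 0.10172274 0.017     ]
193.6697351969344
194.10323947739658
22.494695654755855
196.32183858401547
```

>>> {"name": "send_rows", "arguments": {"targets": "0.2 -0.7 0 0.5 255;0.4 -1.4 0 1 255;0.6 -2.1 0 1.5 255;0.6 -2.1 0 1.5 255"}}

```text
time: 6.25
ee_pos: [0.5357, 0.075, 0.1631]
tcp_rot: [-180.0, 0.0, 16.2]
wrist_force: [-0.8, -3.9, -0.3]
opening: 0.0004
grasp_force: 1.5
```

>>> {"name": "send_rows", "arguments": {"targets": "0.2 -0.5 0 0.3 255;0.3 -1 0 0.6 255;0.3 -1 0 0.6 255"}}

```text
time: 6.62
ee_pos: [0.5358, 0.0761, 0.1632]
tcp_rot: [-180.0, 0.0, 15.6]
wrist_force: [-1.5, -4.1, -1.3]
opening: -0.0003
grasp_force: 1.6
```

>>> {"name": "send_rows", "arguments": {"targets": "0.2 -0.5 0 0.3 255;0.3 -1 0 0.6 255;0.3 -1 0 0.6 255"}}

```text
time: 7.0
ee_pos: [0.5358, 0.0771, 0.1633]
tcp_rot: [-180.0, -0.0, 15.0]
wrist_force: [-1.2, -3.3, -1.6]
opening: 0.0006
grasp_force: 1.6
```

>>> {"name": "send_rows", "arguments": {"targets": "0.2 -0.5 0 0.3 255;0.3 -1 0 0.6 255;0.3 -1 0 0.6 255"}}

```text
time: 7.38
ee_pos: [0.5358, 0.0776, 0.1633]
tcp_rot: [179.9, 0.0, 14.4]
wrist_force: [-2.8, -7.6, 0.2]
opening: 0.0002
grasp_force: 3.2
```

>>> {"name": "send_rows", "arguments": {"targets": "0 0 0 0 255;0 20 0 0 255;0 20 0 0 255;0 20 -60 0 255;0 20 -110 0 255;0 20 -110 0 255"}}

```text
time: 8.12
ee_pos: [0.5422, 0.0589, 0.2777]
tcp_rot: [180.0, -0.4, 14.4]
wrist_force: [-0.4, -0.8, -0.2]
opening: 0.0001
grasp_force: 0.0
```

```bash
python3 - <<'E'
from h import *
s=bot.get_obs();np.save("w3.npy",toolpose(s));im=camera("wrist");cv2.imwrite("pics/w3.png",im)
print(s["ee_pos"],s["tcp_rot"][2],s["q"],s["wrist_force"])
E
```

```text
[0.54222201 0.05892289 0.2777202 ] 14.375371571593385 [6.18046063e+00 5.24886572e+00 1.55931735e+01 9.99309508e+01
 4.11358167e-02 1.71805303e+02] [-0.39358638 -0.80917097 -0.24462669]
```

View pics/w3.png

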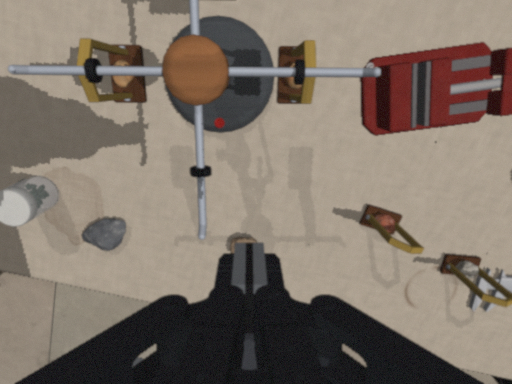

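```bash
python3 - <<'E'
from h import *
T=np.load("w3.npy")
w=lambda u,v,z:onz("wrist",(u,v),z,T)
ang=lambda a:np.degrees(np.arctan2(a[1],a[0]))%360
for z in(.18,.185,.19):
    L=w(12,69.5,z);Rr=w(378,71.5,z);E=w(203,238.5,z);print(z,np.hypot(*(L-Rr)[:2]),(L+Rr)/2,ang(L-Rr),ang(E-(L+Rr)/2),np.hypot(*(E-(L+Rr)/2)[:2]))
print("crown",w(196,70,.192),"col",w(201,171,.18),"dot",w(219.5,123,.017))
im=cv2.imread("pics/w3.png")
hsv=cv2.cvtColor(im,cv2.COLOR_BGR2HSV)[200:262,352:430]
h,s_,v=cv2.split(hsv)
np.set_printoptions(linewidth=250)
ye=((h>18)&(h<32)&(s_>130)).astype(np.uint8); br=((h<16)&(s_>110)&(v<130)).astype(np.uint8)
for nm,m in(("brass",ye),("foot",br)):
    c=max(cv2.findContours(m,0,2)[0],key=cv2.contourArea);q=cv2.boxPoints(cv2.minAreaRect(c))+[352,200];print(nm,m.sum(),q.round(1).tolist())
    z=.088 if nm=="brass" else .004
    print([w(*p,z)[:2].round(4).tolist() for p in q])
cv2.imwrite("pics/w3c.png",cv2.resize(im[195:262,350:430],(800,600),interpolation=cv2.INTER_CUBIC))
E
```

```text
0.18 0.24759381104202244 [0.6194383  0.11550855 0.18      ] 104.09287969968027 194.21899935820312 0.12532800136202465
0.185 0.2424404428100987 [0.61945004 0.11473842 0.185     ] 104.09287969968027 194.21899935820315 0.12271944932241029
0.19 0.23728707457817494 [0.61946178 0.11396829 0.19      ] 104.09287969968027 194.21899935820315 0.12011089728279596
crown [0.61996367 0.11342502 0.192     ] col [0.55173665 0.09758175 0.18      ] dot [0.56869321 0.1011997  0.017     ]
brass 372 [[366.5, 219.5], [379.5, 206.5], [422.0, 249.0], [409.0, 262.0]]
[[0.517, -0.0791], [0.5345, -0.0872], [0.4989, -0.1513], [0.4801, -0.1437]]
foot 427 [[361.4, 219.8], [369.7, 201.9], [400.4, 216.1], [392.2, 234.0]]
[[0.4888, -0.1125], [0.5157, -0.1141], [0.5069, -0.1614], [0.4794, -0.1606]]
```

View pics/w3c.png

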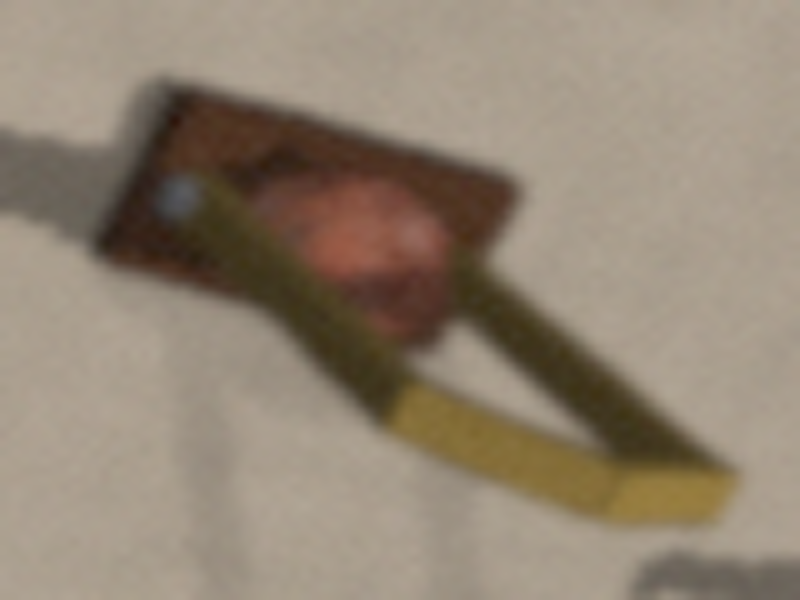

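```bash
python3 - <<'E'
from h import *
T=np.load("w3.npy")
w=lambda u,v,z:onz("wrist",(u,v),z,T)
print(w(389.5,239.5,.083),w(422.8,249.7,.083),w(411,250,.091))
print(go((.497,-.138,.24),169.2))
E
```

```text
[ 0.49907069 -0.11490652  0.083     ] [ 0.49649899 -0.15598997  0.083     ] [ 0.49586381 -0.1380084   0.091     ]
(array([-92.4, 179.6,  34.7]), np.float64(-154.8))
```

>>> {"name": "send_rows", "arguments": {"targets": "-92 180 0 -155 50;-92 180 0 -155 50;-92 180 0 -155 50;-92 180 0 -155 50;-92 180 0 -155 50;-92 180 0 -155 50;-92 180 0 -155 50;-92 180 0 -155 50;-92 180 0 -155 50;-92 180 0 -155 50;-92 180 0 -155 50;-92 180 0 -155 50;-92 180 0 -155 50;-92 180 20 -155 50;-92 180 35 -155 50;-92 180 35 -155 50;-92 180 35 -155 50"}}

```text
time: 10.3
ee_pos: [0.4964, -0.1385, 0.2383]
tcp_rot: [180.0, -0.0, 169.2]
wrist_force: [1.1, 0.6, 0.7]
opening: 0.0685
grasp_force: 0.0
```

```bash
python3 - <<'E'
from h import *
s=bot.get_obs();np.save("w4.npy",toolpose(s));im=camera("wrist");cv2.imwrite("pics/w4r.png",im);cv2.imwrite("pics/w4.png",cv2.resize(im,(800,600),interpolation=cv2.INTER_CUBIC))
print(s["ee_pos"],s["tcp_rot"],s["q"],s["opening"])
E
```

```text
[ 0.49639734 -0.13847399  0.23825875] [ 1.79991012e+02 -1.74383701e-02  1.69215773e+02] [-1.55910123e+01  3.87280743e-01  6.08948616e+00  9.57203356e+01
  7.49505005e-03 -4.80678524e+00] 0.06847635656648211
```

View pics/w4.png

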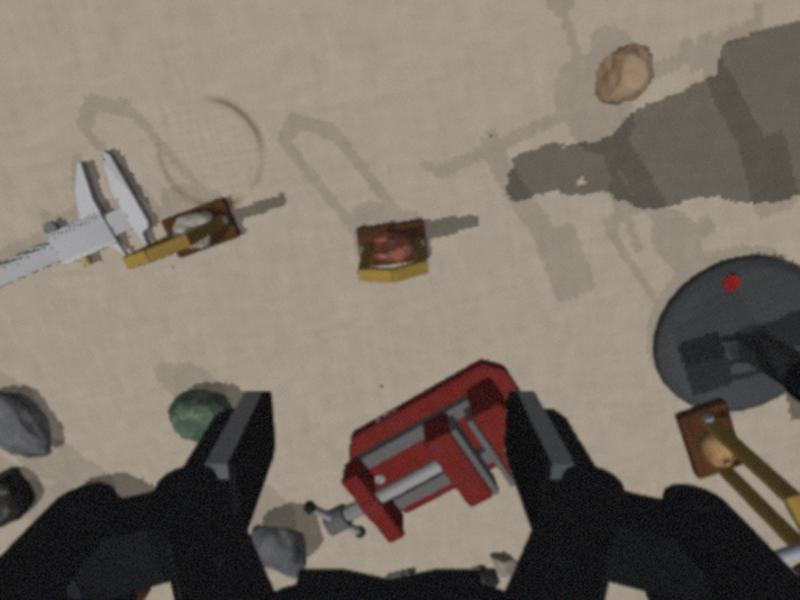

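```bash
python3 - <<'E'
from h import *
T=np.load("w4.npy");k=.64
w=lambda u,v,z:onz("wrist",(u*k,v*k),z,T)
a,b=w(359,275,.083),w(428,267,.083);r=w(394,274,.091);print(a,b,r,np.hypot(*(a-b)[:2]))
f1,f2=w(357,228,.008),w(425,220,.008);
for p,q in((a,b),(f1,f2)): print(np.degrees(np.arctan2(*(q-p)[1::-1])))
c=(a+b)/2;print(c, go((*c[:2],.2383),169.2))
E
```

```text
[ 0.49437981 -0.15676942  0.083     ] [ 0.49722014 -0.11576771  0.083     ] [ 0.49547216 -0.13592625  0.091     ] 0.04109997453317867
86.03725635438138
85.93436633200152
[ 0.49579998 -0.13626857  0.083     ] (array([1.2, 2. , 0.3]), np.float64(0.0))
```

>>> {"name": "send_rows", "arguments": {"targets": "1.2 2 0 -6.8 50;1.2 2 50 -6.8 50;1.2 2 100 -6.8 50;1.2 2 140 -6.8 50;1.2 2 170 -6.8 50;1.2 2 185 -6.8 50;1.2 2 192 -6.8 50;1.2 2 192 -6.8 50;1.2 2 192 -6.8 50"}}

```text
time: 11.48
ee_pos: [0.4963, -0.1365, 0.0475]
tcp_rot: [-180.0, 0.1, 176.2]
wrist_force: [0.3, 0.6, -0.1]
opening: 0.0685
grasp_force: 0.0
```

```bash
python3 - <<'E'
from h import *
s=bot.get_obs();np.save("w5.npy",toolpose(s));im=camera("wrist");cv2.imwrite("pics/w5.png",im)
print(s["ee_pos"],s["tcp_rot"],s["opening"],s["wrist_force"])
E
```

```text
[ 0.49633537 -0.13650793  0.04747235] [-1.79980492e+02  9.66486040e-02  1.76177543e+02] 0.06848293883993542 [ 0.2687754   0.56929765 -0.1085421 ]
```

View pics/w5.png

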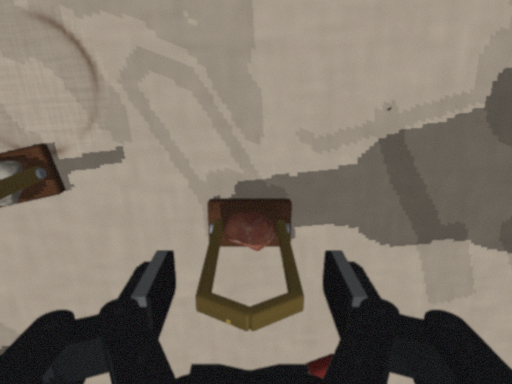

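>>> {"name": "send_rows", "arguments": {"targets": "0 0 0 0 110;0 0 0 0 150;0 0 0 0 255;0 0 0 0 255;0 0 0 0 255;0 0 0 0 255;0 0 -2 0 255;0 0 -10 0 255;0 0 -20 0 255;0 0 -20 0 255;0 0 -20 0 255", "newtons": 35}}

```text
time: 12.9
ee_pos: [0.4957, -0.1363, 0.0663]
tcp_rot: [-180.0, 0.0, 176.2]
wrist_force: [0.3, 1.0, -2.4]
opening: 0.0416
grasp_force: 35.6
```

```bash
python3 - <<'E'
from h import *
C[:]=(.6197,.1145)
s=bot.get_obs();print(s["ee_pos"],s["tcp_rot"],s["opening"],s["wrist_force"])
# rod axis at hanger z 62: tool z = .180-.062+.0475
for r in(.16,.112,.08): print(r,go(pp(194.2,r,0,.1655),194.2))
E
```

```text
[ 0.49565424 -0.13633086  0.06625433] [-1.79997785e+02  8.21373577e-04  1.76185949e+02] 0.04161869199486809 [ 0.25621605  0.96767595 -2.42596211]
0.16 (array([ 45.1, 209. , -99.3]), np.float64(-18.0))
0.112 (array([ -0.6, 223.9, -99.3]), np.float64(-18.0))
0.08 (array([-31. , 233.8, -99.3]), np.float64(-18.0))
```

>>> {"name": "send_rows", "arguments": {"targets": "0 0 -50 0 255;20 40 -99 -6 255;45 90 -99 -12 255;45 140 -99 -18 255;45 180 -99 -18 255;45 209 -99 -18 255;45 209 -99 -18 255;45 209 -99 -18 255"}}

```text
time: 13.9
ee_pos: [0.4645, 0.075, 0.165]
tcp_rot: [-180.0, -0.0, -165.8]
wrist_force: [0.8, 0.6, -1.7]
opening: 0.0413
grasp_force: 36.6
```

```bash
python3 - <<'E'
from h import *
s=bot.get_obs();np.save("w6.npy",toolpose(s));im=camera("wrist");cv2.imwrite("pics/w6r.png",im)
b=camera("side")[120:216,205:333];a=camera("scene")[140:245,145:285]
cv2.imwrite("pics/m6.png",np.hstack([im,np.vstack([cv2.resize(x,(256,192),interpolation=cv2.INTER_CUBIC) for x in(a,b)])]))
print(s["ee_pos"],s["tcp_rot"],s["opening"],s["wrist_force"],s["grasp_force"])
E
```

```text
[0.4645003  0.07501524 0.16504575] [-1.79990960e+02 -2.92797617e-02 -1.65789936e+02] 0.04126015928592348 [ 0.84868089  0.57321877 -1.69259146] 36.63866937160492
```

View pics/m6.png

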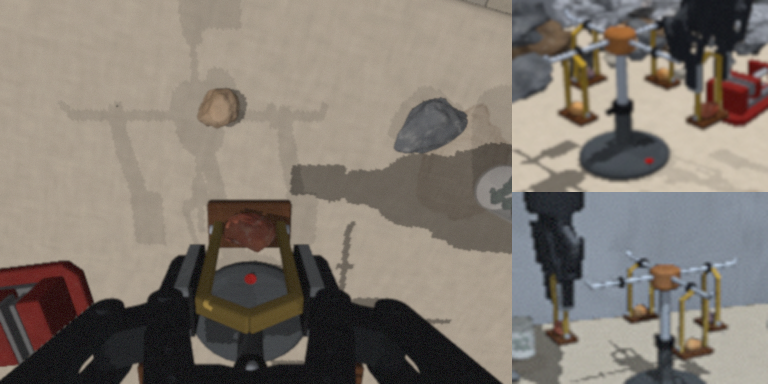

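>>> {"name": "send_rows", "arguments": {"targets": "-10 0 -5 0 255;-20 0 -5 0 255;-30 0 -5 0 255;-36 0 -5 0 255;-42 0 -5 0 255;-46 0 -5 0 255"}}

```text
time: 14.8
ee_pos: [0.5095, 0.0866, 0.1702]
tcp_rot: [180.0, -0.0, -165.8]
wrist_force: [0.2, -0.1, -1.9]
opening: 0.0414
grasp_force: 36.6
```

>>> {"name": "send_rows", "arguments": {"targets": "-6 0 0 0 255;-12 0 0 0 255;-18 0 0 0 255;-24 0 0 0 255;-28 0 0 0 255;-28 0 0 0 255"}}

```text
time: 15.55
ee_pos: [0.5365, 0.0934, 0.1701]
tcp_rot: [-180.0, -0.0, -165.8]
wrist_force: [-0.6, -0.3, -1.9]
opening: 0.0412
grasp_force: 36.6
```

>>> {"name": "send_rows", "arguments": {"targets": "0 0 4 0 255;0 0 8 0 255;0 0 12 0 255;0 0 16 0 255;0 0 18 0 255;0 0 18 0 255"}}

```text
time: 16.3
ee_pos: [0.5363, 0.0934, 0.1521]
tcp_rot: [180.0, -0.0, -165.8]
wrist_force: [-0.0, 0.1, -1.5]
opening: 0.0414
grasp_force: 36.6
```

>>> {"name": "send_rows", "arguments": {"targets": "0 0 1 0 255;0 0 2 0 255;0 0 3 0 255;0 0 4 0 255;0 0 4 0 255"}}

```text
time: 16.92
ee_pos: [0.5363, 0.0934, 0.1482]
tcp_rot: [180.0, -0.0, -165.8]
wrist_force: [0.0, 0.4, -2.3]
opening: 0.0418
grasp_force: 36.6
```

Eye now ≈ 0.1887; feel in smaller steps.

>>> {"name": "send_rows", "arguments": {"targets": "0 0 0.7 0 255;0 0 1.4 0 255;0 0 2 0 255;0 0 2 0 255"}}

```text
time: 17.42
ee_pos: [0.5364, 0.0934, 0.1462]
tcp_rot: [-180.0, -0.0, -165.8]
wrist_force: [0.3, -1.0, -1.5]
opening: 0.0415
grasp_force: 36.6
```

>>> {"name": "send_rows", "arguments": {"targets": "0 0 0.5 0 255;0 0 1 0 255;0 0 1 0 255"}}

```text
time: 17.8
ee_pos: [0.5365, 0.0934, 0.1458]
tcp_rot: [-180.0, 0.0, -165.8]
wrist_force: [-1.7, 0.1, 3.9]
opening: 0.0415
grasp_force: 37.1
```

>>> {"name": "send_rows", "arguments": {"targets": "0 0 0.5 0 255;0 0 1 0 255;0 0 1 0 255"}}

```text
time: 18.18
ee_pos: [0.5365, 0.0934, 0.1455]
tcp_rot: [-180.0, 0.1, -165.8]
wrist_force: [-3.3, -0.5, 8.9]
opening: 0.0416
grasp_force: 37.8
```

>>> {"name": "send_rows", "arguments": {"targets": "0 0 -2.2 0 255;-2 0 -2.2 0 255;-4 0 -2.2 0 255;-5.5 0 -2.2 0 255;-7 0 -2.2 0 255;-7 0 -2.2 0 255"}}

```text
time: 18.92
ee_pos: [0.5433, 0.0951, 0.1464]
tcp_rot: [-180.0, -0.0, -165.8]
wrist_force: [-1.0, -0.7, -1.4]
opening: 0.0412
grasp_force: 36.7
```

>>> {"name": "send_rows", "arguments": {"targets": "-0.5 0 0 0 255;-1 0 0 0 255;-1.5 0 0 0 255;-1.5 0 0 0 255"}}

```text
time: 19.42
ee_pos: [0.5447, 0.0954, 0.1465]
tcp_rot: [-180.0, -0.0, -165.8]
wrist_force: [0.0, 0.3, -2.6]
opening: 0.0413
grasp_force: 36.7
```

>>> {"name": "send_rows", "arguments": {"targets": "-0.5 0 0 0 255;-1 0 0 0 255;-1 0 0 0 255"}}

```text
time: 19.8
ee_pos: [0.5456, 0.0957, 0.1465]
tcp_rot: [-180.0, 0.0, -165.8]
wrist_force: [0.8, -0.0, -1.1]
opening: 0.041
grasp_force: 36.7
```

>>> {"name": "send_rows", "arguments": {"targets": "-0.5 0 0 0 255;-1 0 0 0 255;-1 0 0 0 255"}}

```text
time: 20.18
ee_pos: [0.5459, 0.0958, 0.1464]
tcp_rot: [180.0, -0.1, -165.8]
wrist_force: [-5.4, -1.2, 1.2]
opening: 0.0413
grasp_force: 36.8
```

>>> {"name": "send_rows", "arguments": {"targets": "0.4 0 0 0 255;0.4 0 0.4 0 255;0.4 0 0.4 0 255"}}

```text
time: 20.55
ee_pos: [0.5459, 0.0957, 0.1462]
tcp_rot: [-180.0, -0.0, -165.8]
wrist_force: [-5.0, -1.1, 1.5]
opening: 0.0413
grasp_force: 36.8
```

>>> {"name": "send_rows", "arguments": {"targets": "0 0 0.3 0 255;0 0 0.3 0 255"}}

```text
time: 20.8
ee_pos: [0.5459, 0.0957, 0.146]
tcp_rot: [-180.0, -0.0, -165.8]
wrist_force: [-4.9, -1.4, 2.6]
opening: 0.0413
grasp_force: 37.0
```

>>> {"name": "send_rows", "arguments": {"targets": "0.4 0 0 0 255;0.4 0 0 0 255"}}

```text
time: 21.05
ee_pos: [0.5459, 0.0958, 0.146]
tcp_rot: [-180.0, 0.0, -165.8]
wrist_force: [-3.4, -0.3, 1.8]
opening: 0.0416
grasp_force: 37.0
```

>>> {"name": "send_rows", "arguments": {"targets": "0 0 0 0 255;0 0 0 0 255;0 0 0 0 122;0 0 0 0 116;0 0 0 0 110;0 0 0 0 100;0 0 0 0 90;0 0 0 0 80;0 0 0 0 80", "newtons": 20}}

```text
time: 22.18
ee_pos: [0.5458, 0.0957, 0.1458]
tcp_rot: [180.0, 0.0, -165.8]
wrist_force: [0.4, -0.2, -0.9]
opening: 0.0584
grasp_force: 0.0
```

```bash
python3 - <<'E'
from h import *
s=bot.get_obs();T=toolpose(s);im=camera("wrist");cv2.imwrite("pics/w7.png",im)
hsv=cv2.cvtColor(im,cv2.COLOR_BGR2HSV);h,S,v=cv2.split(hsv)
ye=((h>18)&(h<32)&(S>130)).astype(np.uint8)
ye[:190]=0
k,l,st,ce=cv2.connectedComponentsWithStats(ye)
print(s["opening"],s["wrist_force"],[(st[i].tolist(),ce[i].round(1)) for i in range(1,k) if st[i,4]>60])
# expected roof outline pixels for home pose
A=.1805
a=np.radians(194.2);u=np.array([np.cos(a),np.sin(a)]);t=np.array([-u[1],u[0]])
for r,off,z in((.072,0,A+.0065),(.080,0,A+.0065),(.080,.0205,A-.005),(.080,-.0205,A-.005)):
    P=(*(C+r*u+off*t),z);print(r,off,proj("wrist",P,T)[0])
E
```

```text
0.05840978973878836 [ 0.40484714 -0.24187671 -0.94406678] [([198, 221, 105, 113, 3165], array([250.6, 296.2]))]
0.072 0 [250.1205833  328.02344081]
0.08 0 [250.13182209 309.86593636]
0.08 0.0205 [198.07663585 290.88861044]
0.08 -0.0205 [302.02026127 290.86279151]
```

>>> {"name": "send_rows", "arguments": {"targets": "0 0 0 0 60;0 0 -3 0 60;0 0 -10 0 60;0 0 -25 0 60;0 0 -50 0 60;0 0 -90 0 60;40 0 -130 0 60;80 0 -130 0 60;80 0 -130 0 60;80 0 -130 0 60"}}

```text
time: 23.48
ee_pos: [0.4686, 0.0762, 0.2765]
tcp_rot: [-180.0, 0.1, -165.8]
wrist_force: [0.9, -0.2, -0.6]
opening: 0.0655
grasp_force: 0.0
```

```bash
python3 - <<'E'
from h import *
s=bot.get_obs();T=toolpose(s);im=camera("wrist");cv2.imwrite("pics/w8.png",im)
print(s["ee_pos"],s["wrist_force"],s["time"])
C[:]=(.6197,.1145);A=.1805
a=np.radians(194.2);u=np.array([np.cos(a),np.sin(a)]);t=np.array([-u[1],u[0]])
hsv=cv2.cvtColor(im,cv2.COLOR_BGR2HSV);h,S,v=cv2.split(hsv)
ye=((h>18)&(h<32)&(S>130)).astype(np.uint8)
k,l,st,ce=cv2.connectedComponentsWithStats(ye)
print("wrist",[(st[i].tolist(),ce[i].round(1).tolist()) for i in range(1,k) if st[i,4]>40])
def q(n,T=None):
    for r,off,z in((.072,0,A+.0065),(.080,0,A+.0065),(.080,.0205,A-.005),(.080,-.0205,A-.005),(.076,0,A-.0845)):
        print(n,r,off,proj(n,(*(C+r*u+off*t),z),T)[0].round(1))
q("wrist",T)
for n in("scene","side"):
    b=camera(n);cv2.imwrite(f"pics/{n}8.png",b);hsv=cv2.cvtColor(b,cv2.COLOR_BGR2HSV);h,S,v=cv2.split(hsv)
    ye=((h>15)&(h<32)&(S>120)).astype(np.uint8)
    p=proj(n,(*(C+.076*u),A-.04))[0].astype(int)
    m=ye.copy();m[:p[1]-30]=0;m[p[1]+30:]=0;m[:,:p[0]-25]=0;m[:,p[0]+25:]=0
    k,l,st,ce=cv2.connectedComponentsWithStats(m)
    print(n,p,[(st[i].tolist(),ce[i].round(1).tolist()) for i in range(1,k) if st[i,4]>8]);q(n)
E
```

```text
[0.46861669 0.07618785 0.27654914] [ 0.8924711  -0.18767223 -0.58415236] 23.475
wrist [([225, 242, 49, 56, 602], [246.7, 283.3]), ([175, 290, 10, 16, 45], [179.0, 297.0]), ([313, 290, 23, 61, 279], [324.6, 326.5]), ([162, 308, 23, 45, 297], [172.1, 333.2])]
wrist 0.072 0 [249.7 294.9]
wrist 0.08 0 [249.7 286.5]
wrist 0.08 0.0205 [225.4 278.5]
wrist 0.08 -0.0205 [274.  278.5]
wrist 0.076 0 [249.6 240. ]
scene [225 185] [([227, 155, 7, 14, 46], [230.8, 161.9]), ([219, 157, 8, 45, 137], [221.0, 177.8]), ([227, 174, 7, 20, 63], [230.3, 182.7])]
scene 0.072 0 [224.1 166.7]
scene 0.08 0 [226.5 167.7]
scene 0.08 0.0205 [232.9 169.8]
scene 0.08 -0.0205 [220.1 174.8]
scene 0.076 0 [225.9 202. ]
side [257 179] [([257, 163, 9, 28, 80], [260.6, 175.3])]
side 0.072 0 [258.6 163.1]
side 0.08 0 [255.9 163.6]
side 0.08 0.0205 [259.3 169.7]
side 0.08 -0.0205 [252.8 165.6]
side 0.076 0 [257.9 194.4]
```

```bash
python3 - <<'E'
import cv2
im=cv2.imread("pics/w8.png")
for r in range(276,322,2): print(r,im[r,250].tolist(),im[r,255].tolist(),im[r,246].tolist())
E
```

```text
276 [171, 162, 158] [39, 42, 39] [68, 65, 66]
278 [165, 156, 151] [35, 34, 33] [72, 66, 66]
280 [155, 148, 142] [29, 29, 26] [63, 59, 56]
282 [158, 150, 145] [30, 25, 26] [66, 63, 63]
284 [149, 141, 138] [15, 32, 36] [50, 47, 49]
286 [74, 80, 83] [31, 57, 70] [36, 56, 65]
288 [33, 68, 80] [50, 93, 111] [45, 82, 97]
290 [55, 106, 130] [55, 109, 131] [61, 119, 145]
292 [62, 116, 140] [55, 107, 128] [66, 126, 153]
294 [58, 112, 136] [55, 104, 126] [64, 124, 151]
296 [52, 103, 125] [30, 54, 67] [55, 105, 127]
298 [36, 44, 50] [30, 30, 28] [32, 41, 46]
300 [35, 32, 34] [23, 21, 24] [37, 34, 33]
302 [86, 84, 79] [45, 46, 46] [66, 64, 62]
304 [169, 160, 155] [62, 58, 58] [98, 91, 90]
306 [173, 164, 157] [66, 62, 58] [100, 94, 91]
308 [171, 164, 158] [70, 67, 65] [100, 95, 93]
310 [172, 163, 158] [67, 65, 64] [98, 92, 91]
312 [172, 163, 158] [65, 60, 61] [93, 90, 87]
314 [173, 164, 160] [63, 61, 60] [98, 95, 92]
316 [171, 163, 158] [65, 61, 61] [96, 93, 90]
318 [171, 162, 158] [63, 60, 62] [99, 93, 90]
320 [175, 165, 160] [66, 62, 61] [95, 90, 88]
```

```bash
python3 -c "
from h import *
print(ticket.job_done())"
```

```text
the job is handed in; nothing more can be done
None
```

The carousel is turned to its stop and the red-stone hanger hangs on the empty hook, with no gap to the black collar in the last wrist picture; the job is handed in, its verdict not shown.

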